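# Lock the set metering head

## Robot

A 7-joint arm with a two-finger parallel gripper is mounted at the origin on the work surface. World frame = base frame: x ahead of the robot, y to its left, z up, the work surface at z = 0. Lengths are in m, angles in rad, forces in N, time in s.
With the tool pointing down it reaches from about 0.425 to 0.975 m from the base axis. Payload 16.7 kg.
Tool frame: the origin (TCP) lies midway between the tips of the shut fingers; the grasp point (between the pads) lies 19 mm behind it (r.grip_depth is the z of the grasp point in the tool frame, in m); z points along the fingers, y is the line along which they close (so a half turn about z gives the same grasp; the last joint's range is limited). The gripper opens to 85 mm and grips with 20 to 120 N. Pads are 22 mm wide; open, the fingers measure 114 mm over their backs; the gripper's body (76 mm by 85 mm) begins 54 mm behind the grasp point. The pads swing forward as they close: fully open they stand 13 mm farther back than shut.
Start: joints at [0.964, 0.426, 0.074, 1.606, -0.034, 1.111, -0.067], TCP at [0.298, -0.605, 0.202] pointing down, gripper open.
Joint ranges: [-2.85, 2.85], [-0.5, 2.14], [-1.23, 1.37], [0.21, 2.46], [-1.02, 4.16], [0.16, 2.05], [-2.73, 2.73]. Speed limits (rad/s): [1.89, 1.89, 2.39, 2.39, 3.01, 3.01, 3.01].

## Interface

Orientations are given as a rotation vector (axis times angle).
In Python, from rig import r, imaging, nets gives the robot as it stands.
- The arm moves only by the tool servo_tool, never from a script. Its argument "targets" is a list that holds one entry, the list of rows, each a list of 7 numbers: the shift along the tool's x, y, z in mm, then the turn, a rotation vector about the tool's x, y, z in rad, then the opening, from 0 (shut) to 1 (fully open). A call has exactly 8 rows; each row shifts and turns the commanded pose from where the row before left it, along the tool's axes as they then stand; what a row does not reach is not made up. A row lasts 1/8 s, in which the tool goes at most 62.5 mm and 10.7 degrees, less where a joint would pass 70% of its speed; a pose out of reach is approached as far as the arm can. A call is refused whole if a number of a shift passes 62.5 or a number of a turn 0.188, either way. A call with a gripper value outside its range is refused whole. The fingers move at their own pace and stop on an object; "squeeze" is the grip in N (left out, the last holds). Time passes only in rows, so rows that do not move let the fingers close, or fill a call up. It gives the time, the measured TCP pose, the force, the opening and the grip force at its end, in the units of the state.
- r.get_obs(): the state, without advancing time (a new reading comes with each control period).
- imaging.capture(name): name is "scene" or "top" or "wrist"; returns a dict with "color" (400x640x3 uint8, blue, green, red), "z_map" (400x640 float32, m along the optical axis (not along the pixel's ray), 0 where there is no reading), "K" (3x3 intrinsics, pixels), "D" ([k1, k2, p1, p2, k3] as OpenCV has them; the pictures are not rectified), "pose" (4x4, takes a point from camera to world coordinates). Camera axes: x right, y down, z forward; pixel columns grow to the right and rows downward; lengths in m; the calibration is good to about 2 mm. A picture is of the moment at which its call begins.
- r.close_job(): hands the job in; it is judged then, once.
Trained networks look in a picture, given as the dict that the camera call returned (one of the last four; its "shot" number tells which), for a name from the list of things; names that differ only in an ending like _2 or _b are one class to them, and where a whole thing is asked for, a point or a joint stands for the part that bears it (a point fixed in the world has none). Each returns a list of dicts, best first, with "p" (0 to 1); they miss things now and then, are a little off and sometimes report something else, mostly with a low value. They report only what shows in the picture. A call takes as long as a camera call. They do not tell look-alikes from the thing itself.
- nets.trace(picture, query): "region" (400x640 bool, what is visible of it) and "uv" ([column, row] in pixels, amid what is visible of it).
- nets.place_of(picture, query): "uv" ([column, row] in pixels: a listed point, or the origin of a listed thing).
The state is a dict: "time_s": time; "joint_positions": joint angles; "qvel": joint speeds; "tau": joint torques, N m; "tcp_pos": TCP position; "tool_rot": TCP orientation; "ft_force": force on the tool from outside, world axes, zero at the start; "wrist_torque": the same for the moment, N m; "opening": opening from 0.0 (shut) to 1.0 (fully open); "gripper_force": force on a finger pad.
Only numpy, scipy, OpenCV 4.12 (cv2) and the standard library are available. Lean on these libraries where they do the work, as an engineer would, in place of code of your own. Each camera call takes 0.05 s, during which the arm holds its last target. There are 200 camera calls.

## Task

The blue-capped reagent metering head has just been set and must now be locked. Turn its black knurled lock ring clockwise, seen from above, until the white line on the ring stands over the green line on its base, while the blue barrel stays at its setting; then let go. Leave the yellow and white heads alone.

Things in the scene. Friction and masses are not known exactly. Their poses are not given: they have to be found in the camera images.
- blue_head: The metering head to lock: blue barrel, blue band round the base, 118 mm tall. Fixed white round base, 110 mm in diameter, 44 mm high; on it a neck 38 mm in diameter, then the lock ring. Origin on the upright axis at the underside; x points to the green line. A spout no higher than the base sticks out 34 mm on the -x side. The other two heads differ only in colour.
- ring_centre (a point): Where to grip: centre of the blue head's black knurled lock ring, on the axis, half-way up the ring, 75 mm above the table. The ring is 52 mm in diameter, 22 mm tall. It turns about the vertical axis, does not rise or sink, needs about 0.1 N m and stays where it is left. It goes over 20 degrees beyond the locked place to a stop; forced further it drags the barrel along.
- ring_mark (a point): Outer end, at the ring's top rim, of the white radial line on the blue head's lock ring: 26 mm from the axis, 11 mm above ring_centre. It turns with the ring. At the start it is 30 to 80 degrees anticlockwise (seen from above) of the green line.
- lock_mark (a point): Inner end of the green radial line on top of the blue head's fixed base: 26 mm from the axis, 30 mm below ring_centre. The line runs outwards from here for 19 mm and is 10 mm wide. Locked means that ring_mark stands straight above this point.
- barrel_mark (a point): Outer end of the white line on the flat top of the blue barrel, 13 mm from the axis, 43 mm above ring_centre; it shows the setting. The barrel is 26 mm in diameter and rises out of the ring from 11 to 43 mm above ring_centre. It turns if gripped (0.3 N m, three to four times what the ring drags on it), and stays still by itself while only the ring is turned.
- yellow_head: The metering head with a yellow barrel, 118 mm tall in all; not to be touched. Origin on its axis, at the underside of its fixed base.
- white_head: The metering head with a white barrel, 118 mm tall in all; not to be touched. Origin on its axis, at the underside of its fixed base.
Not all that is in view belongs to the job. Leave any orange or turquoise look-alike of the blue_head alone.

How it is judged:
At the end, for the whole second after the job is handed in: The white line on the blue head's ring stands over the green line (ring_mark within 7 mm, about 15 degrees, of lock_mark, seen from above) and the blue barrel is within 12 degrees (2.7 mm at barrel_mark) of where it was at the start (horizontal distance between ring_mark and lock_mark below 0.007 m and distance of barrel_mark from where it was at the start of the episode below 0.0027 m); the robot touches nothing.
It fails at once if the blue barrel is turned by more than 12 degrees from its setting (distance of barrel_mark from where it was at the start of the episode above 0.0027 m).
It fails at once if the yellow head is touched with more than 2 N (contact force between yellow_head and the fingers above 2 N or contact force between yellow_head and the arm above 2 N).
It fails at once if the white head is touched with more than 2 N (contact force between white_head and the fingers above 2 N or contact force between white_head and the arm above 2 N).
It also fails if it takes over 32 s, if anything falls off the work surface, if the arm or the gripper's body presses on something with over 40 N, if the wrist force passes 120 N, or if a joint passes its speed limit or range.

## Working session

There is one attempt and no reset: what is moved stays moved. The work goes in short steps, Python scripts to look and compute and a tool call to move; the robot and the scene stay as the last step left them, time stands still between calls to the robot, and variables do not carry over. Pictures are saved under pics/ and viewed, at most 10 in all, crops included, and the job is handed in when it is done.

Besides the shell and the picture viewer there is one more tool, called as name(argument=value, ...), one argument or row to a line, values as JSON. servo_tool: Moves the arm, as the interface text tells. Its arguments: {"type":"object","properties":{"targets":{"type":"array"},"squeeze":{"type":"number"}},"required":["targets"]}

```bash
mkdir -p pics; cat > h.py <<'E'
import numpy as np, cv2
from rig import r, imaging, nets
def ray(p,uv,z):
    "world point on the pixel's ray at world height z"
    n=cv2.undistortPoints(np.array([[uv]],float),p["K"],np.array(p["D"],float))[0,0]
    T=np.array(p["pose"]); d=T[:3,:3]@[n[0],n[1],1]; o=T[:3,3]
    return o+d*(z-o[2])/d[2]
E
python3 - <<'E'
from h import *
o=r.get_obs(); print(o["time_s"],o["tcp_pos"],o["tool_rot"],o["ft_force"])
H=dict(blue_head=0,ring_centre=.075,ring_mark=.086,lock_mark=.045,barrel_mark=.118,yellow_head=0,white_head=0)
for c in("top","scene"):
    p=imaging.capture(c); cv2.imwrite(f"pics/{c}0.png",p["color"])
    print(c,np.round(p["pose"],2).tolist())
    for q in H:
        for d in nets.place_of(p,q)[:4]: print(q,np.round(d["uv"],1),round(d["p"],2),np.round(ray(p,d["uv"],H[q])[:2],4))
E
```

```text
0.0 [ 0.29810563 -0.60509356  0.2014144 ] [-3.05844371e+00 -7.12512277e-01  6.14864580e-04] [ 1.41050974  0.08199362 -0.02088436]
top [[-0.0, -0.99, 0.1, 0.46], [-1.0, 0.0, 0.02, 0.01], [-0.03, -0.1, -0.99, 1.09], [0.0, 0.0, 0.0, 1.0]]
blue_head [342.1 179.8] 0.93 [ 0.6257 -0.0258]
blue_head [238.1 142.7] 0.79 [0.7138 0.2138]
blue_head [331.1 260.5] 0.78 [ 0.4433 -0.    ]
blue_head [415.8 281.1] 0.59 [ 0.3968 -0.189 ]
ring_centre [228.4 133.8] 0.94 [0.7162 0.2212]
ring_centre [343.1 173.6] 0.65 [ 0.6275 -0.0257]
ring_centre [329.6 264. ] 0.65 [0.4371 0.0036]
ring_centre [418.3 282.8] 0.64 [ 0.3975 -0.1806]
ring_mark [317.2 257.4] 0.84 [0.4509 0.0292]
ring_mark [220.3 128.4] 0.78 [0.7255 0.2367]
ring_mark [407.2 281.9] 0.67 [ 0.4002 -0.1557]
ring_mark [331.7 164.8] 0.58 [ 0.6445 -0.0015]
lock_mark [414.5 271. ] 0.98 [ 0.4209 -0.1784]
lock_mark [347.3 166.5] 0.9 [ 0.6482 -0.036 ]
lock_mark [332.2 250.4] 0.71 [ 0.4655 -0.0022]
lock_mark [231.8 128.7] 0.6 [0.7353 0.2201]
barrel_mark [426.7 281.7] 0.96 [ 0.4022 -0.1895]
barrel_mark [345.4 166.3] 0.92 [ 0.6354 -0.0291]
barrel_mark [328.8 2
[... 516 characters left out ...]
_centre [352.6 164.2] 0.62 [0.4452 0.0059]
ring_centre [289.  119.7] 0.57 [ 0.3913 -0.1947]
ring_centre [237.3 181.6] 0.44 [ 0.6131 -0.166 ]
ring_mark [294.3 220.5] 0.92 [ 0.6429 -0.0054]
ring_mark [360.3 164.8] 0.9 [0.449  0.0255]
ring_mark [296.6 122.5] 0.56 [ 0.4022 -0.1651]
lock_mark [284.5 137.9] 0.8 [ 0.4224 -0.1877]
lock_mark [343.1 183. ] 0.71 [0.4776 0.0028]
lock_mark [368.6 332.7] 0.59 [0.7439 0.2046]
lock_mark [279.3 230.5] 0.57 [ 0.6515 -0.0365]
barrel_mark [282.7 201.2] 0.97 [ 0.6379 -0.0323]
barrel_mark [348.7 150.4] 0.9 [ 0.4552 -0.    ]
barrel_mark [288.6 110.7] 0.6 [ 0.41   -0.1797]
yellow_head [413.6 251.1] 0.73 [0.527  0.1933]
white_head [234.9 181.3] 0.7 [ 0.5635 -0.2281]
```

```bash
python3 - <<'E'
import cv2
a=cv2.imread("pics/top0.png")[90:330,180:480]
cv2.imwrite("pics/topc.png",cv2.resize(a,(750,600),interpolation=cv2.INTER_CUBIC))
E
```

```text
(no output)
```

View pics/topc.png

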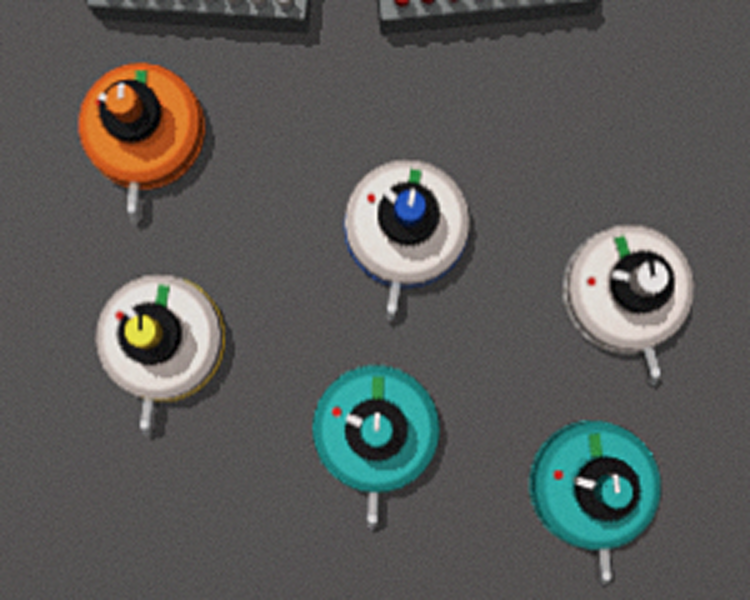

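View pics/scene0.png

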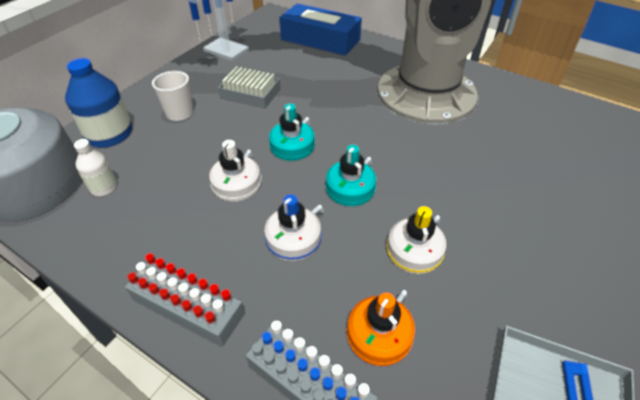

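The top view shows these candidates:
- **Blue barrel on a white base:** (344,172)
- **Turquoise look-alikes:** (331,260) and (416,281)
- **Orange look-alike:** (229,133)
- **Yellow head:** (237,222)
- **White head:** (440,203)

Only (344,172) has a blue barrel, a white base and a blue band, so that is the blue_head. It stands at about (0.626, -0.026), with the green line near -10° azimuth and the ring mark roughly 60° anticlockwise of it. I'm moving above it now.

servo_tool(
  targets=[
    [[45,-31,0,0,0,0,1],[45,-31,0,0,0,0,1],[45,-31,0,0,0,0,1],[45,-31,0,0,0,0,1],[45,-31,0,0,0,0,1],[45,-31,0,0,0,0,1],[45,-31,0,0,0,0,1],[45,-31,0,0,0,0,1]],
  ],
)

```text
time_s: 1.8
tcp_pos: [0.5124, -0.2224, 0.2024]
tool_rot: [3.059, 0.712, 0.001]
ft_force: [-0.2, -0.7, -0.7]
opening: 1.001
gripper_force: 0.0
```

servo_tool(
  targets=[
    [[47,-31,0,0,0,0,1],[47,-31,0,0,0,0,1],[47,-31,0,0,0,0,1],[47,-31,0,0,0,0,1],[0,0,0,0,0,-0.18,1],[0,0,0,0,0,-0.18,1],[0,0,0,0,0,-0.18,1],[0,0,0,0,0,-0.18,1]],
  ],
)

```text
time_s: 2.8
tcp_pos: [0.6255, -0.0296, 0.2022]
tool_rot: [2.607, 1.753, 0.0]
ft_force: [0.2, 0.6, -0.6]
opening: 1.0
gripper_force: 0.0
```

```bash
cat > look.py <<'E'
from h import *
import sys
from scipy.spatial.transform import Rotation as R
def main(tag,show=True):
    o=r.get_obs(); M=R.from_rotvec(o["tool_rot"]).as_matrix()
    print("t",round(o["time_s"],2),"tcp",np.round(o["tcp_pos"],4),"yaw_x",round(np.degrees(np.arctan2(M[1,0],M[0,0])),1),"z",np.round(M[:,2],3),"q7",round(o["joint_positions"][6],2),"gd",r.grip_depth)
    H=dict(ring_centre=.075,ring_mark=.086,lock_mark=.045,barrel_mark=.118)
    p=imaging.capture("wrist"); cv2.imwrite(f"pics/{tag}.png",p["color"])
    print(np.round(np.array(p["pose"])[:3,2:],2).tolist())
    for q in H:
        for d in nets.place_of(p,q)[:3]: print(q,np.round(d["uv"],1),round(d["p"],2),np.round(ray(p,d["uv"],H[q])[:2],4))
main(sys.argv[1])
E
python3 look.py w1
```

```text
t 2.8 tcp [ 0.6255 -0.0296  0.2022] yaw_x 67.8 z [ 0.  0. -1.] q7 -0.56 gd -0.0187
[[-0.1, 0.65], [-0.24, 0.03], [-0.97, 0.37]]
ring_centre [319.2 177.3] 0.97 [ 0.6261 -0.0247]
ring_centre [138.  220.8] 0.8 [0.4487 0.0016]
ring_centre [334.  184.5] 0.53 [ 0.6363 -0.0363]
ring_mark [331.1 154.1] 0.83 [ 0.6445 -0.0073]
ring_mark [124.1 196.1] 0.83 [0.4566 0.0281]
lock_mark [346.8 168.2] 0.91 [ 0.6532 -0.0322]
lock_mark [172.7 205.3] 0.86 [ 4.706e-01 -1.000e-04]
barrel_mark [119.2 234.5] 0.94 [0.4571 0.0013]
barrel_mark [332.6 186.9] 0.91 [ 0.6365 -0.028 ]
```

View pics/w1.png

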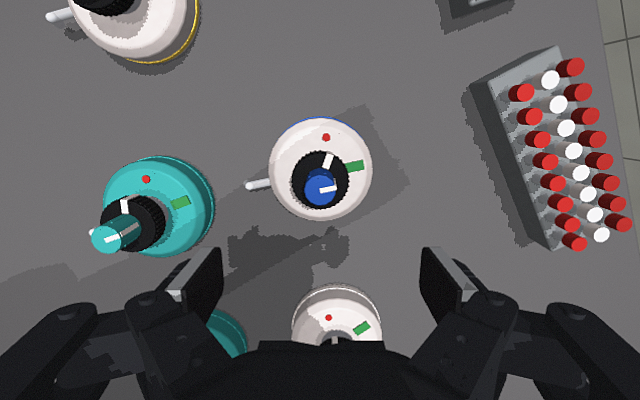

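The wrist view shows the blue head centred near (320,178). Its white ring line is at (328,159), its green line at (355,167) and its barrel line at (330,189). I'll refine the angles from colour.

```bash
cat > ang.py <<'E'
from h import *
p=imaging.capture("wrist"); a=p["color"]
hsv=cv2.cvtColor(a,cv2.COLOR_BGR2HSV)
proj=lambda X: cv2.projectPoints(np.array([X],float),*(lambda T:(cv2.Rodrigues(T[:3,:3])[0],T[:3,3]))(np.linalg.inv(p["pose"])),p["K"],np.array(p["D"],float))[0][0,0]
def blobs(m,z,c0,rad):
    n,l,s,c=cv2.connectedComponentsWithStats(m.astype(np.uint8))
    for i in range(1,n):
        w=ray(p,c[i],z)[:2]
        if s[i,4]>15 and np.hypot(*(w-c0))<rad: yield s[i,4],np.round(c[i],1),w
c0=np.array([.626,-.025])
dk=[b for b in blobs((hsv[...,2]<60),.086,c0,.03)]
for b in dk: print("dark",*b)
for nm,m,z in(("green",(abs(hsv[...,0].astype(int)-65)<12)&(hsv[...,1]>120),.045),("white",(hsv[...,1]<50)&(hsv[...,2]>170),.086),("red",((hsv[...,0]<6)|(hsv[...,0]>174))&(hsv[...,1]>150)&(hsv[...,2]>100),.045)):
    for n,uv,w in blobs(m,z,c0,.06):
        d=w-c0; print(nm,n,uv,np.round(w,4),"r",round(np.hypot(*d),4),"ang",round(np.degrees(np.arctan2(d[1],d[0])),1))
E
python3 ang.py
```

```text
dark 1464 [318.7 176.9] [ 0.62674029 -0.02221796]
green 159 [354.1 165.6] [ 0.661 -0.033] r 0.0359 ang -12.9
white 5269 [317.9 162. ] [ 0.6313 -0.0096] r 0.0163 ang 71.0
white 110 [327.2 160.6] [ 0.6394 -0.0116] r 0.0189 ang 45.0
white 85 [327.6 188.5] [ 0.63   -0.0352] r 0.011 ang -68.7
red 42 [325.3 136.9] [0.645  0.0048] r 0.0354 ang 57.5
```

servo_tool(
  targets=[
    [[2,-0.5,23,0,0,0,1],[2,-0.5,23,0,0,0,1],[0,0,23,0,0,0,1],[0,0,23,0,0,0,1],[0,0,23,0,0,0,1],[0,0,23,0,0,0,1],[0,0,11,0,0,0,1],[0,0,0,0,0,0,1]],
  ],
  squeeze=40,
)

```text
time_s: 4.1
tcp_pos: [0.6258, -0.0254, 0.0528]
tool_rot: [-2.613, -1.743, 0.001]
ft_force: [0.1, -1.1, 0.1]
opening: 0.998
gripper_force: 0.0
```

servo_tool(
  targets=[
    [[0,0,0,0,0,0,0.4],[0,0,0,0,0,0,0.4],[0,0,0,0,0,0,0.4],[0,0,0,0,0,0,0.4],[0,0,0,0,0,0,0.4],[0,0,0,0,0,0,0.4],[0,0,0,0,0,0,0.4],[0,0,0,0,0,0,0.4]],
  ],
)

```text
time_s: 5.1
tcp_pos: [0.6269, -0.025, 0.0557]
tool_rot: [2.612, 1.744, 0.003]
ft_force: [-9.6, 1.5, 29.1]
opening: 0.408
gripper_force: 14.4
```

```bash
python3 look.py w2; python3 -c "
from rig import r
o=r.get_obs();print(o['ft_force'],o['wrist_torque'],o['opening'],o['gripper_force'])"
```

```text
t 5.1 tcp [ 0.6269 -0.025   0.0557] yaw_x 67.5 z [ 0.002  0.    -1.   ] q7 -0.64 gd -0.0187
[[-0.1, 0.65], [-0.24, 0.04], [-0.97, 0.23]]
ring_mark [340.4 207.3] 0.64 [ 0.6438 -0.0071]
ring_mark [363.9 216.2] 0.32 [ 0.6521 -0.0152]
lock_mark [363.6 219.1] 0.78 [ 0.6515 -0.0315]
lock_mark [ 70.4 279.9] 0.56 [0.471  0.0009]
barrel_mark [354.1 288.5] 0.62 [ 0.6385 -0.029 ]
[-10.17147267   1.8477233   28.27324868] [0.45328189 2.50376556 0.06891532] 0.400237131652415 14.409119869815186
```

View pics/w2.png

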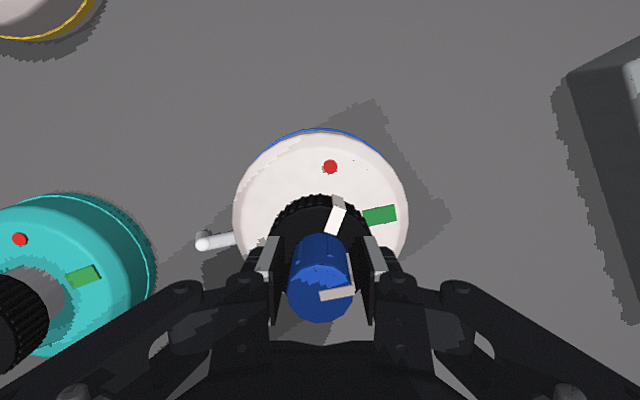

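```bash
python3 - <<'E'
from h import *
p=imaging.capture("wrist"); a=p["color"]
cv2.imwrite("pics/w2c.png",cv2.resize(a[180:340,220:430],None,fx=3.7,fy=3.7,interpolation=cv2.INTER_CUBIC))
T=np.array(p["pose"])
def W(u,v):
    n=cv2.undistortPoints(np.array([[[u,v]]],float),p["K"],np.array(p["D"],float))[0,0]
    return T[:3,:3]@(np.array([n[0],n[1],1])*p["z_map"][v,u])+T[:3,3]
Mx=np.array([.378,.926,0]);My=np.array([.926,-.378,0]);c=np.array([.626,-.0255,0])
for v in(225,235,245,255,265,275,290):
    print(v,[(u,*np.round([1e3*My@(W(u,v)-c),1e3*Mx@(W(u,v)-c),1e3*W(u,v)[2]]).astype(int)) for u in(262,268,274,280,286,360,366,372,378,384)])
E
```

```text
225 [(262, np.int64(-34), np.int64(1), np.int64(45)), (268, np.int64(-31), np.int64(1), np.int64(45)), (274, np.int64(-22), np.int64(13), np.int64(79)), (280, np.int64(-18), np.int64(15), np.int64(86)), (286, np.int64(-15), np.int64(16), np.int64(87)), (360, np.int64(19), np.int64(15), np.int64(86)), (366, np.int64(22), np.int64(13), np.int64(79)), (372, np.int64(31), np.int64(1), np.int64(46)), (378, np.int64(35), np.int64(0), np.int64(44)), (384, np.int64(38), np.int64(0), np.int64(45))]
235 [(262, np.int64(-35), np.int64(-6), np.int64(44)), (268, np.int64(-25), np.int64(9), np.int64(81)), (274, np.int64(-21), np.int64(10), np.int64(86)), (280, np.int64(-18), np.int64(11), np.int64(87)), (286, np.int64(-15), np.int64(11), np.int64(86)), (360, np.int64(19), np.int64(11), np.int64(87)), (366, np.int64(21), np.int64(11), np.int64(87)), (372, np.int64(25), np.int64(9), np.int64(83)), (378, np.int64(35), np.int64(-6), np.int64(45)), (384, np.int64(38), np.int64(-6), np.int64(44))]
245 [(262, np.int64(-35), np.int64(-12), np.int64(44)), (268, np.int64(-22), np.int64(12), np.int64(100)), 
[... 1717 characters left out ...]
6, np.int64(18), np.int64(4), np.int64(113)), (372, np.int64(18), np.int64(10), np.int64(124)), (378, np.int64(21), np.int64(10), np.int64(124)), (384, np.int64(22), np.int64(12), np.int64(128))]
290 [(262, np.int64(-18), np.int64(13), np.int64(138)), (268, np.int64(-18), np.int64(6), np.int64(126)), (274, np.int64(-16), np.int64(4), np.int64(123)), (280, np.int64(-17), np.int64(-6), np.int64(106)), (286, np.int64(-16), np.int64(-18), np.int64(86)), (360, np.int64(26), np.int64(-46), np.int64(40)), (366, np.int64(18), np.int64(0), np.int64(116)), (372, np.int64(19), np.int64(5), np.int64(125)), (378, np.int64(20), np.int64(8), np.int64(130)), (384, np.int64(20), np.int64(12), np.int64(137))]
```

View pics/w2c.png

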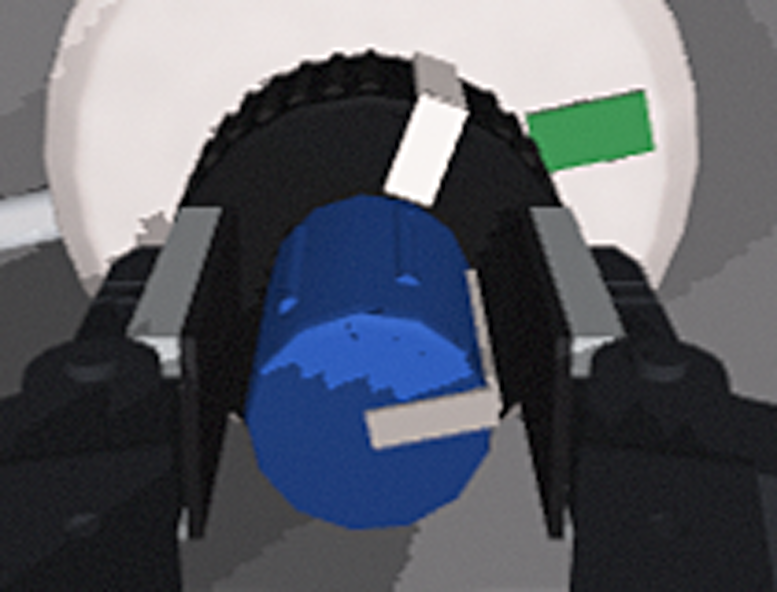

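The crop shows the pad tips (gray edges at y ±18 mm, z about 90 mm) standing on top of the ring instead of beside it. The barrel and ring are unmoved. I'll lift, open, and measure the fingertips.

servo_tool(
  targets=[
    [[0,0,-10,0,0,0,0.4],[0,0,-10,0,0,0,0.4],[0,0,0,0,0,0,0.7],[0,0,0,0,0,0,0.7],[0,0,0,0,0,0,0.7],[0,0,0,0,0,0,0.7],[0,0,0,0,0,0,0.7],[0,0,0,0,0,0,0.7]],
  ],
)

```text
time_s: 6.4
tcp_pos: [0.6261, -0.0255, 0.0731]
tool_rot: [-2.612, -1.745, 0.0]
ft_force: [-0.1, -0.3, 1.1]
opening: 0.698
gripper_force: 0.0
```

```bash
cat > tip.py <<'E'
from h import *
from scipy.spatial.transform import Rotation as R
import sys
o=r.get_obs(); M=R.from_rotvec(o["tool_rot"]).as_matrix()
p=imaging.capture("wrist"); T=np.array(p["pose"]); cv2.imwrite(f"pics/{sys.argv[1]}.png",p["color"])
v,u=np.mgrid[0:400,0:640]; n=cv2.undistortPoints(np.stack([u,v],-1).reshape(-1,1,2).astype(float),p["K"],np.array(p["D"],float))[:,0]
z=p["z_map"].reshape(-1); W=(np.c_[n,np.ones(len(n))]*z[:,None])@T[:3,:3].T+T[:3,3]
t=(W-o["tcp_pos"])@M*1e3
print("tcp",o["tcp_pos"],"cam in tool",(T[:3,3]-o["tcp_pos"])@M,"open",o["opening"],"f",o["ft_force"])
# pad pixels: tool x near the camera-side edge, in columns beside the barrel
k=(z>0)&(abs(t[:,0]-11)<4)&(abs(t[:,1])<60)&(W[:,2]>.088)&(t[:,2]<20)&(t[:,2]>-60)
for s in(-1,1):
    q=t[k&(t[:,1]*s>14)]
    i=np.argsort(-q[:,2])[:400:40]; print(s,len(q)); print(np.round(q[i]).astype(int).tolist())
E
python3 tip.py w3
```

```text
tcp [ 0.62607647 -0.02551998  0.07306866] cam in tool [ 0.06578851 -0.00027893 -0.17229959] open 0.6975958437084954 f [-0.05005815 -0.30134969  1.06653733]
-1 667
[[11, -16, -15], [11, -32, -40], [11, -30, -42], [7, -43, -43], [11, -30, -45], [11, -30, -46], [7, -42, -47], [11, -36, -49], [10, -30, -50], [11, -30, -51]]
1 655
[[15, 16, -15], [7, 30, -40], [11, 36, -42], [11, 36, -44], [10, 30, -45], [10, 30, -47], [7, 41, -48], [11, 34, -49], [11, 30, -50], [11, 36, -52]]
```

View pics/w3.png

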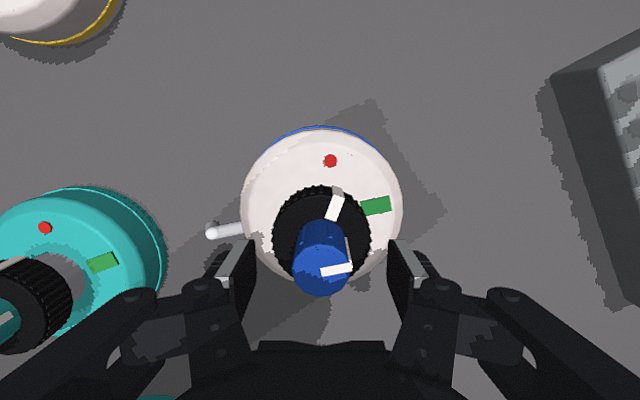

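The pads straddle the ring at opening 0.7 (inner faces ±30 mm), but their tips are about 39 mm behind the stated TCP. Before going lower I'll check the body clearance over the barrel.

```bash
cat >> tip.py <<'E'
t=t.reshape(400,640,3)
for uu in(230,240,248,252,320,300,395,400,410):
    print(uu,[(vv,*np.round(t[vv,uu]).astype(int).tolist()) for vv in range(238,400,10)])
E
python3 tip.py w4 | tail -9; python3 -c "
from rig import r
print(r.grip_depth,[a for a in dir(r) if a[0]!='_'])"
```

```text
230 [(238, -33, -72, 72), (248, -42, -73, 72), (258, 12, -34, -59), (268, 11, -33, -65), (278, 10, -31, -72), (288, 7, -31, -72), (298, 3, -32, -71), (308, 17, -23, -98), (318, 17, -22, -102), (328, 16, -21, -106), (338, 17, -20, -110), (348, 18, -19, -115), (358, 17, -19, -116), (368, 18, -18, -120), (378, 20, -16, -124), (388, 19, -16, -126), (398, 20, -15, -128)]
240 [(238, -33, -64, 72), (248, 11, -33, -48), (258, 11, -31, -58), (268, 9, -30, -61), (278, 5, -30, -62), (288, 2, -30, -63), (298, -2, -30, -65), (308, -5, -30, -66), (318, -9, -30, -66), (328, 17, -19, -107), (338, 17, -18, -111), (348, 17, -17, -114), (358, 18, -16, -117), (368, 17, -16, -119), (378, 20, -14, -125), (388, 19, -14, -126), (398, 19, -14, -128)]
248 [(238, -19, -49, 36), (248, 12, -30, -49), (258, 7, -30, -49), (268, 3, -30, -51), (278, -1, -30, -52), (288, -5, -30, -52), (298, -10, -30, -52), (308, -97, -62, 73), (318, -107, -62, 73), (328, -118, -63, 74), (338, -127, -63, 73), (348, 17, -16, -114), (358, 17, -15, -116), (368, 19, -14, -121), (378, 19, -13, -124), (388, 20, -12, -127), (398, 20, -12, -
[... 1484 characters left out ...]
8), (268, 8, 30, -60), (278, 3, 30, -59), (288, 0, 30, -61), (298, -3, 30, -62), (308, -7, 30, -63), (318, -107, 68, 73), (328, 17, 18, -107), (338, 17, 17, -111), (348, 17, 17, -113), (358, 17, 16, -117), (368, 17, 15, -119), (378, 20, 14, -125), (388, 20, 13, -126), (398, 20, 13, -129)]
410 [(238, -33, 71, 72), (248, 11, 36, -49), (258, 11, 34, -58), (268, 11, 32, -66), (278, 10, 30, -72), (288, 7, 30, -73), (298, 3, 31, -72), (308, 17, 22, -100), (318, 17, 21, -104), (328, 17, 20, -107), (338, 17, 20, -110), (348, 17, 19, -114), (358, 17, 18, -116), (368, 17, 17, -119), (378, 19, 16, -123), (388, 21, 15, -127), (398, 20, 14, -129)]
-0.0187 ['IKError', 'close_job', 'get_obs', 'grip_depth']
```

The finger linkage and body sit about 31 mm behind where the stated TCP puts them: tips at -39 mm, body at -104 mm. A reported TCP z of about 0.026 puts the pads around the ring and leaves about 12 mm over the barrel.

servo_tool(
  targets=[
    [[0,0,0,0,0,0,0.9],[0,0,0,0,0,0,0.9],[0,0,9,0,0,0,0.9],[0,0,10,0,0,0,0.9],[0,0,10,0,0,0,0.9],[0,0,10,0,0,0,0.9],[0,0,8,0,0,0,0.9],[0,0,0,0,0,0,0.9]],
  ],
  squeeze=35,
)

```text
time_s: 7.5
tcp_pos: [0.6257, -0.0255, 0.0254]
tool_rot: [-2.612, -1.745, 0.001]
ft_force: [0.3, -0.2, -0.4]
opening: 0.9
gripper_force: 0.0
```

servo_tool(
  targets=[
    [[0,0,0,0,0,0,0.5],[0,0,0,0,0,0,0.5],[0,0,0,0,0,0,0.5],[0,0,0,0,0,0,0.5],[0,0,0,0,0,0,0.5],[0,0,0,0,0,0,0.5],[0,0,0,0,0,0,0.5],[0,0,0,0,0,0,0.5]],
  ],
)

```text
time_s: 8.5
tcp_pos: [0.6262, -0.0254, 0.0267]
tool_rot: [2.612, 1.745, 0.001]
ft_force: [-3.0, 0.8, 5.4]
opening: 0.597
gripper_force: 35.7
```

The ring is gripped: opening 0.597 is about 51 mm, at 35.7 N. I'll turn it most of the way and then look.

servo_tool(
  targets=[
    [[0,0,0,0,0,0.1,0.5],[0,0,0,0,0,0.1,0.5],[0,0,0,0,0,0.1,0.5],[0,0,0,0,0,0.1,0.5],[0,0,0,0,0,0.1,0.5],[0,0,0,0,0,0.1,0.5],[0,0,0,0,0,0.1,0.5],[0,0,0,0,0,0,0.5]],
  ],
)

```text
time_s: 9.5
tcp_pos: [0.6267, -0.0258, 0.0267]
tool_rot: [3.051, 0.744, 0.002]
ft_force: [-0.9, -2.6, 6.3]
opening: 0.593
gripper_force: 36.0
```

```bash
python3 look.py w5; python3 ang.py | grep -v dark
```

```text
t 9.5 tcp [ 0.6267 -0.0258  0.0267] yaw_x 27.4 z [ 0.001 -0.001 -1.   ] q7 -1.25 gd -0.0187
[[-0.23, 0.68], [-0.12, 0.0], [-0.97, 0.2]]
ring_centre [320.5 274.7] 0.71 [ 0.6256 -0.026 ]
ring_mark [346.  227.6] 0.65 [ 0.652  -0.0228]
lock_mark [356.1 212.7] 0.79 [ 0.6494 -0.0335]
lock_mark [318.9 274.7] 0.28 [ 0.611  -0.0327]
barrel_mark [347.3 319.2] 0.93 [ 0.6372 -0.0286]
green 764 [366.  192.5] [ 0.6606 -0.0327] r 0.0355 ang -12.6
white 14125 [318.6 191.8] [ 0.6594 -0.0077] r 0.0376 ang 27.4
white 572 [339.7 244.2] [ 0.6453 -0.0239] r 0.0193 ang 3.4
white 18 [402.6 276.6] [ 0.6446 -0.0515] r 0.0324 ang -54.9
white 108 [257.2 318. ] [ 0.6026 -0.0098] r 0.0279 ang 147.0
white 22 [349.4 312.8] [ 0.6214 -0.0411] r 0.0167 ang -105.9
white 420 [337.9 331.2] [ 0.6119 -0.041 ] r 0.0213 ang -131.3
red 197 [281.4 185.3] [0.6449 0.0052] r 0.0356 ang 57.9
```

View pics/w5.png

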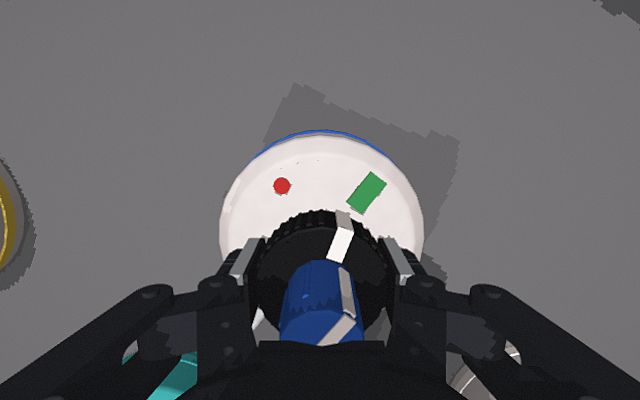

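The ring line followed the tool 40° and now stands at +3°, with the green line at -12.6° and the barrel line still in place. It needs about 0.28 rad more.

servo_tool(
  targets=[
    [[0,0,0,0,0,0.07,0.5],[0,0,0,0,0,0.07,0.5],[0,0,0,0,0,0.07,0.5],[0,0,0,0,0,0.07,0.5],[0,0,0,0,0,0,0.5],[0,0,0,0,0,0,0.5],[0,0,0,0,0,0,0.9],[0,0,0,0,0,0,0.9]],
  ],
)

```text
time_s: 10.8
tcp_pos: [0.6259, -0.0252, 0.026]
tool_rot: [-3.126, -0.312, 0.0]
ft_force: [-0.5, 1.5, 0.4]
opening: 0.899
gripper_force: 0.0
```

servo_tool(
  targets=[
    [[0,0,0,0,0,0,0.9],[0,0,0,0,0,0,0.9],[0,0,-20,0,0,0,0.9],[0,0,-30,0,0,0,0.9],[0,0,-40,0,0,0,0.9],[0,0,-40,0,0,0,0.9],[0,0,-30,0,0,0,0.9],[0,0,0,0,0,0,0.9]],
  ],
)

```text
time_s: 11.8
tcp_pos: [0.6276, -0.0255, 0.1903]
tool_rot: [3.126, 0.31, 0.009]
ft_force: [0.5, -0.3, -0.5]
opening: 0.903
gripper_force: 0.0
```

```bash
python3 look.py w6; python3 ang.py | grep -v dark; python3 -c "
import cv2;a=cv2.imread('pics/w6.png');cv2.imwrite('pics/w6c.png',cv2.resize(a[80:260,220:440],None,fx=3,fy=3))"
```

```text
t 11.8 tcp [ 0.6276 -0.0255  0.1903] yaw_x 11.3 z [ 0.005  0.    -1.   ] q7 -1.46 gd -0.0187
[[-0.25, 0.69], [-0.05, -0.01], [-0.97, 0.36]]
ring_centre [262.7 348.7] 0.94 [ 0.4477 -0.0005]
ring_centre [45.2 20.3] 0.81 [0.7163 0.2141]
ring_centre [318.5 188.2] 0.68 [ 0.6253 -0.0238]
ring_mark [236.6 344.5] 0.82 [0.4568 0.025 ]
ring_mark [334.9 162.6] 0.65 [ 0.6524 -0.0327]
ring_mark [474.6 250.4] 0.29 [ 0.5987 -0.1742]
lock_mark [331.  157.4] 0.94 [ 0.6509 -0.031 ]
lock_mark [272.2 313.7] 0.79 [ 0.4691 -0.0026]
barrel_mark [325.2 187.3] 0.65 [ 0.6368 -0.027 ]
green 186 [335.8 145.3] [ 0.6608 -0.0328] r 0.0357 ang -12.7
white 5311 [319.7 166.3] [ 0.6449 -0.0206] r 0.0194 ang 13.1
white 122 [330.3 167.5] [ 0.6456 -0.0295] r 0.0202 ang -13.0
white 107 [325.8 191.3] [ 0.6248 -0.0299] r 0.005 ang -103.7
white 152 [297.9 235.8] [ 0.5802 -0.0138] r 0.0472 ang 166.2
red 48 [293.5 153.7] [0.6451 0.005 ] r 0.0356 ang 57.6
```

View pics/w6c.png

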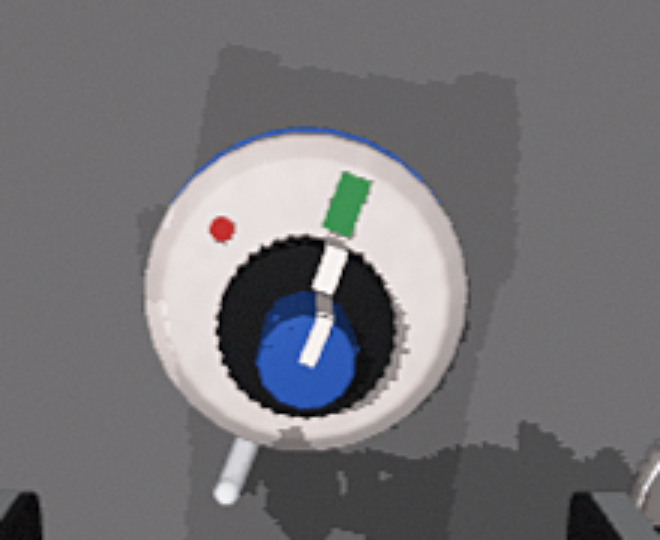

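The white ring line (330,167) now lines up with the green line (336,145), at -13.0° against -12.7°. The barrel mark is where it was, and the gripper is clear. I'm handing the job in.

```bash
python3 -c "
from rig import r
print(r.close_job())"
```

```text
the job is handed in; nothing more can be done
None
```

The blue head is locked and the job is handed in at about 12 s: the ring line is within about 1° of the green line, the barrel mark measured unchanged, and the yellow and white heads were not approached. The first closing landed on top of the ring with about 29 N at the wrist, before I lowered and regripped. The hand-in gave no verdict.

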